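# Load a trackball into the UV sanitising chamber

## Task

Lower the larger of the two trackballs gently into the deep well of the UV chamber and leave it sitting on the ring seat at the bottom: do not let it drop or roll in, not even the last centimetre, and do not press it down hard. Then put the lid on so that it lies flat and fully home in the well's mouth, and only then press the start button all the way down and let go. Leave the smaller ball, the bottle and the solder spool where they are.

Things in the scene. Friction and masses are not known exactly. Their poses are not given: they have to be found in the camera images.
- large_ball: the larger trackball, a smooth black plastic sphere of 57 mm diameter, about 160 g; its origin and axes turn with it, use large_ball_center. It stands on a grey plastic rest ring (44 mm outside, 28 mm inside width, 8 mm high) fixed to the bench, so its centre is 33 mm above the bench
- large_ball_center (a point): centre of the larger trackball
- small_ball: the smaller trackball, a black sphere of 40 mm diameter on an identical rest ring; bystander, to be left alone
- small_ball_center (a point): centre of the smaller trackball
- chamber: the UV chamber, fixed to the bench: an upright round grey pot, 190 mm outside diameter, 100 mm high, with an open round well of 164 mm diameter and 78 mm depth. On its -x side stands a control pod (72 mm along x, 88 mm along y, 78 mm high) with the start button on top. Origin: centre of the pot's underside on the bench; z up
- chamber_rim (a point): centre of the well's mouth, in the plane of the rim, 100 mm above the bench; axes as the chamber's
- chamber_seat (a point): centre of the top of the black rubber ring seat fixed in the middle of the well's floor (eight-sided, 44 mm outside, 28 mm inside, 8 mm high), 70 mm below the rim, 30 mm above the bench. The large ball at rest on it has its centre 25 mm above this point
- lid: loose round lid, about 280 g, lying handle up. Upwards: lip 150 mm diameter, 10 mm high; disc 180 mm diameter, 8 mm thick; bar handle along the lid's own y, 100 mm long, 14 mm wide and high, centre 52 mm above the origin, a post at each end, 27 mm free under it. Origin: centre of the lip's underside. Seated: lip in the well, disc on the rim, origin 10 mm below the rim
- start_top (a point): centre of the top face of the round white start button (34 mm diameter) on the control pod; it is pressed straight down
- start (a joint): travel of the start button in m: 0 released, 0.007 fully down; a spring brings it back, about 4 N fully down
- bottle: white plastic bottle with red cap, 60 mm diameter, 130 mm tall, origin centre of underside; bystander
- spool: solder spool standing upright, 60 mm diameter, 50 mm tall, origin centre of underside; bystander
Mind the look-alikes: they are no part of the job. What is shaped like the large_ball but pink is not meant.

How it is judged:
By the outcome, as a careful person would: the job done as asked, in the order asked, and still so for the second after the job is handed in, with the robot touching nothing.
It also fails if it takes over 66 s, if anything falls off the work surface, if the arm or the gripper's body presses on something with over 40 N, if the wrist force passes 120 N, or if a joint passes its speed limit or range.

## Robot

A 7-joint arm with a two-finger parallel gripper is mounted at the origin on the work surface. World frame = base frame: x ahead of the robot, y to its left, z up, the work surface at z = 0. Lengths are in m, angles in rad, forces in N, time in s.
With the tool pointing down it reaches from about 0.4 to 0.925 m from the base axis. Payload 4.1 kg.
Tool frame: the origin (TCP) lies between the finger pads; the fingertips stand 11 mm ahead of it and the grasp point (between the pads) lies 8 mm behind it; y points along the fingers, z is the direction in which the jaws open and shut, and the axes are right-handed (so a half turn about y gives the same grasp; the last joint's range is limited). The gripper opens to 85 mm and grips with 20 to 120 N. Pads are 22 mm wide; open, the fingers measure 114 mm over their backs; the gripper's body (76 mm by 85 mm) begins 54 mm behind the grasp point. The pads swing forward as they close: fully open they stand 13 mm farther back than shut.
Start: joints at [1.201, 0.398, 0.045, 1.537, -0.019, 1.207, -0.051], TCP at [0.174, -0.626, 0.203] pointing down, gripper open.
Joint ranges: [-2.82, 2.82], [-0.49, 2.23], [-1.37, 1.46], [0, 2.46], [-1.36, 4.5], [0.23, 2], [-2.94, 2.94]. Speed limits (rad/s): [2.57, 2.57, 3.14, 3.14, 3.14, 3.14, 3.14].

## Interface

Orientations are given as a unit quaternion [x, y, z, w].
In Python, from rig import telemetry, eyes, workorder gives the robot as it stands.
- The arm moves only by the tool send_rows, never from a script. Its argument "motion" is one flat list of numbers, 4 for each row, row after row: the shift along the tool's x, y, z in m, then the turn about the tool's y in degrees. A call has 1 to 10 rows; each row shifts and turns the pose as measured when the row begins, along the tool's axes as they then stand; what a row does not reach is not made up. A row lasts 1/8 s, in which the tool goes at most 62.5 mm and 10.7 degrees, less where a joint would pass 70% of its speed; a pose out of reach is approached as far as the arm can. A call is refused whole if a number of a shift passes 0.0625 or a number of a turn 10.7, either way. A call with a gripper value outside its range is refused whole. "fingers" is the closure, from 0 (fully open) to 1 (shut), set as the call begins (left out, the last holds). The fingers move at their own pace and stop on an object; "grip_force" is the grip in N (left out, the last holds). Time passes only in rows, so rows that do not move let the fingers close. It gives the time, the measured TCP pose, the force and the opening at its end, in the units of the state.
- telemetry.observe(): the state, without advancing time (a new reading comes with each control period).
- eyes.camera(name): name is "side" or "top" or "wrist"; returns (picture, depth): 384x512x3 uint8, red, green, blue; 384x512 float32, m along the optical axis (not along the pixel's ray), 0 where there is no reading.
- eyes.get_calibration(name): a dict with "fx", "fy", "cx", "cy" (pixels), "world_to_cam" (4x4, takes a point from world to camera coordinates). Camera axes: x right, y up, looking along -z (the intrinsics and any distortion apply to the point x, -y, -z); pixel columns grow to the right and rows downward; lengths in m; the calibration is good to about 2 mm. The wrist camera is an equidistant fisheye: a pixel r from the principal point sees the ray r / f radians off the axis. A picture is of the moment at which its call begins: read the wrist's pose just before it. get_calibration takes no time and is no camera call; for the wrist camera it gives the pose at the moment of the call.
- workorder.close_job(): hands the job in, once; it reports no verdict.
Trained networks look in the newest picture that a camera, given by its name, has taken for a name from the list of things; names that differ only in an ending like _2 or _b are one class to them, and where a whole thing is asked for, a point or a joint stands for the part that bears it (a point fixed in the world has none). Each returns a list of dicts, best first, with "conf" (0 to 1); they miss things now and then, are a little off and sometimes report something else, mostly with a low value. They report only what shows in the picture. A call takes as long as a camera call. They do not tell look-alikes from the thing itself.
- eyes.boxes_of(label, camera): "location" ([column, row] in pixels, amid what is visible of it).
The state is a dict: "time": time; "joint_positions": joint angles; "joint_velocities": joint speeds; "tau": joint torques, N m; "position": TCP position; "tcp_rot": TCP orientation; "ft_force": force on the tool from outside, world axes, zero at the start; "torque": the same for the moment, N m; "gripper_width": finger opening in m.
Only numpy, scipy, OpenCV 4.12 (cv2) and the standard library are available. Lean on these libraries where they do the work, as an engineer would, in place of code of your own. Each camera call takes 0.05 s, during which the arm holds its last target. There are 200 camera calls.

## Working session

There is one attempt and no reset: what is moved stays moved. The work goes in short steps, Python scripts to look and compute and a tool call to move; the robot and the scene stay as the last step left them, time stands still between calls to the robot, and variables do not carry over. Pictures are saved under pics/ and viewed, on a budget of 10 in all, crops included, one or two more only if the job needs it, and the job is handed in when it is done.

Besides the shell and the picture viewer there is one more tool, called after ">>>" as a command line: name --argument value ..., lists and objects as JSON in quotes. send_rows: Moves the arm, as the interface text tells. Its arguments: {"type":"object","properties":{"motion":{"type":"array","items":{"type":"number"}},"fingers":{"type":"number"},"grip_force":{"type":"number"}},"required":["motion"]}

```bash
mkdir -p pics; ls
python3 - <<'E'
from rig import telemetry, eyes
import cv2,numpy as np
s=telemetry.observe(); print({k:np.round(v,4).tolist() for k,v in s.items()})
ims=[]
for c in ["top","side"]:
    im,d=eyes.camera(c); np.savez(f"pics/{c}0.npz",im=im,d=d)
    cv2.imwrite(f"pics/{c}0.png",cv2.resize(im[:,:,::-1],(800,600)))
    k=eyes.get_calibration(c); print(c,{a:np.round(b,4).tolist() for a,b in k.items()})
    for n in ["large_ball","small_ball","chamber","lid","start_top","bottle","spool"]:
        print(n,[(round(r["conf"],2),np.round(r["location"]).tolist()) for r in eyes.boxes_of(n,c)])
E
```

```text
pics
{'time': 0.0, 'joint_positions': [1.201, 0.3992, 0.045, 1.5379, -0.0187, 1.2069, -0.0507], 'joint_velocities': [0.0003, -0.0005, 0.0001, 0.0023, 0.0001, -0.0013, 0.0011], 'tau': [0.0001, -47.513, 1.3647, -25.4226, 0.0117, 0.0096, 0.0], 'position': [0.1737, -0.6256, 0.2024], 'tcp_rot': [-0.0956, 0.7013, -0.6999, 0.0954], 'ft_force': [-0.3254, -0.0749, -0.7529], 'torque': [0.0341, -0.0331, -0.005], 'gripper_width': 0.0854}
top {'fx': 380.8259, 'fy': 380.8259, 'cx': 259.1762, 'cy': 196.2014, 'world_to_cam': [[0.0284, -0.9995, 0.0097, -0.0234], [0.9841, 0.0297, 0.1752, -0.6085], [-0.1754, 0.0045, 0.9845, -1.0219], [0.0, 0.0, 0.0, 1.0]]}
large_ball [(0.86, [378.0, 177.0]), (0.84, [353.0, 204.0])]
small_ball [(0.56, [369.0, 256.0])]
chamber [(0.78, [249.0, 204.0])]
lid [(0.81, [150.0, 220.0]), (0.2, [322.0, 155.0])]
start_top []
bottle [(0.59, [165.0, 146.0])]
spool [(0.59, [323.0, 154.0])]
side {'fx': 383.9105, 'fy': 383.9105, 'cx': 256.093, 'cy': 187.7803, 'world_to_cam': [[0.9071, -0.4205, -0.0211, -0.5332], [0.2646, 0.5303, 0.8055, -0.2546], [-0.3275, -0.7362, 0.5923, -0.8383], [0.0, 0.0, 0.0, 1.0]]}
large_ball [(0.65, [370.0, 300.0]), (0.58, [317.0, 291.0])]
small_ball [(0.92, [262.0, 342.0])]
chamber [(0.86, [251.0, 207.0])]
lid [(0.84, [201.0, 171.0])]
start_top [(0.57, [206.0, 196.0]), (0.27, [265.0, 340.0])]
bottle [(0.93, [273.0, 149.0])]
spool [(0.68, [350.0, 243.0])]
```

View pics/top0.png

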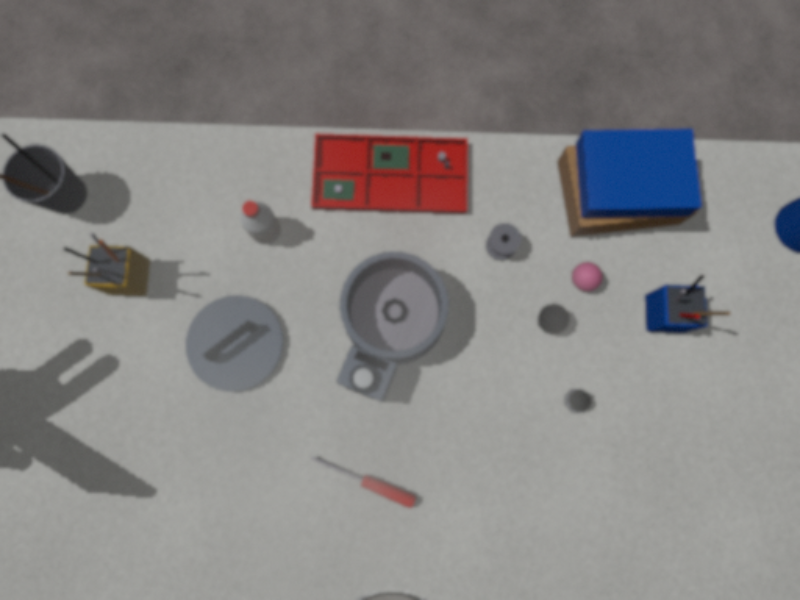

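View pics/side0.png

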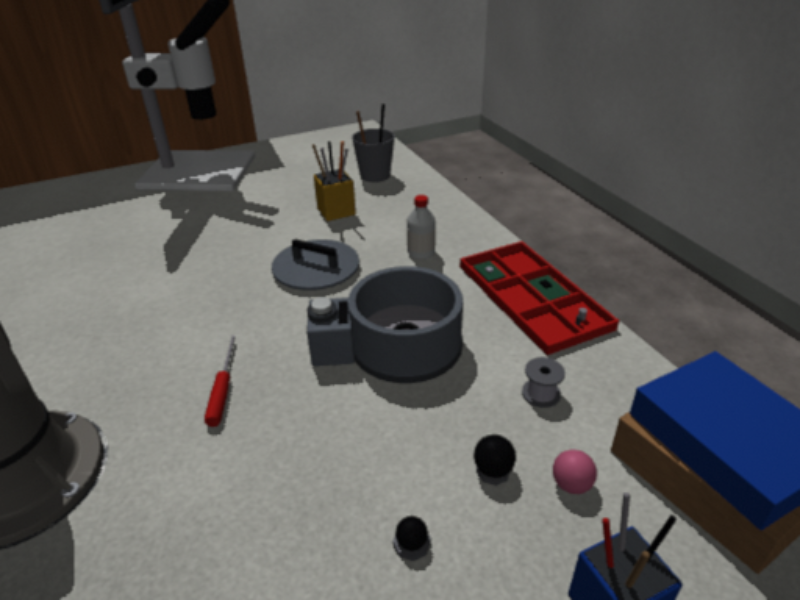

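Top view, full-resolution pixels: the candidates for large_ball are the black ball at (353,204) and the pink one at (378,177). The small black ball is at (369,256). Black and larger fits (353,204), so that is the one to confirm with a crop and a sphere fit.

```bash
cat > h.py <<'E'
import numpy as np, cv2
from rig import telemetry, eyes
from scipy.optimize import least_squares
from scipy.spatial.transform import Rotation as R
def cloud(c,d):
    k=eyes.get_calibration(c); r,q=np.indices(d.shape)
    p=np.stack([(q-k["cx"])/k["fx"]*d,-(r-k["cy"])/k["fy"]*d,-d,np.ones_like(d)],-1)
    w=(p@np.linalg.inv(k["world_to_cam"]).T)[...,:3]; w[d<=0]=np.nan
    return w
def near(w,xy,rad,z0,z1):
    m=(np.hypot(w[...,0]-xy[0],w[...,1]-xy[1])<rad)&(w[...,2]>z0)&(w[...,2]<z1)
    return w[m]
def sphere(p,r):
    f=lambda c:np.linalg.norm(p-c,axis=1)-r
    s=least_squares(f,p.mean(0)-[0,0,.01],loss="soft_l1",f_scale=.002); return s.x,np.sqrt(np.mean(s.fun**2)),len(p)
def circ(p):
    (x,y),r=cv2.minEnclosingCircle(p[:,:2].astype(np.float32)); return x,y,r
def delta(target,yaw=None):
    s=telemetry.observe(); return R.from_quat(s["tcp_rot"]).inv().apply(np.array(target)-s["position"])
E
python3 - <<'E'
from h import *
np.set_printoptions(precision=4,suppress=True)
px={"top":dict(ball=(353,204),pink=(378,177),small=(369,256)),"side":dict(ball=(317,291),pink=(370,300),small=(262,342))}
for c in ["top","side"]:
    z=np.load(f"pics/{c}0.npz"); w=cloud(c,z["d"]); print(c)
    print(" bench z",np.nanmedian(w[...,2][(abs(w[...,2])<.02)&(w[...,0]<.9)]))
    for n,(a,b) in px[c].items():
        p0=w[b,a]; p=near(w,p0[:2],.045,.018,.1)
        print(n,p0,[sphere(p,r) for r in (.0285,.02)])
    if c=="top": rim=w[204,249]; lid=w[220,150]
    p=near(w,rim[:2],.13,.093,.107); print("rim",circ(p),np.median(p[:,2]),len(p))
    p=near(w,lid[:2],.12,.012,.024); print("lid",circ(p),np.median(p[:,2]))
    p=near(w,lid[:2],.1,.045,.075); e=np.linalg.svd(p[:,:2]-p[:,:2].mean(0),full_matrices=False)[2][0]
    print("bar",p.mean(0),p.max(0),p.min(0),len(p),"yaw",np.degrees(np.arctan2(e[1],e[0])))
    b=w[241,232] if c=="top" else w[196,206]; print("btn",b)
    p=near(w,b[:2],.03,b[2]-.006,b[2]+.006); print(p.mean(0),circ(p),len(p))
s=telemetry.observe(); print(R.from_quat(s["tcp_rot"]).as_matrix())
i=[np.load(f"pics/{c}0.npz")["im"] for c in("top","side")]
cv2.imwrite("pics/crop1.png",np.hstack([cv2.resize(m[y:y+100,x:x+100,::-1],(400,400)) for m,x,y in((i[0],320,170),(i[1],260,250))]))
E
```

```text
top
 bench z -0.0002498397742993763
ball [ 0.5942 -0.2702  0.0563] [(array([ 0.5987, -0.2802,  0.0315]), np.float64(0.0013955148715342161), 311), (array([ 0.5972, -0.2775,  0.0422]), np.float64(0.003954879783679945), 311)]
pink [ 0.675  -0.3437  0.0534] [(array([ 0.6811, -0.3446,  0.0273]), np.float64(0.0014632962389969399), 309), (array([ 0.6787, -0.3411,  0.0376]), np.float64(0.0040673413787973385), 309)]
small [ 0.4512 -0.3175  0.0378] [(array([ 0.4515, -0.3314,  0.0109]), np.float64(0.0025217989579849266), 165), (array([ 0.4512, -0.328 ,  0.0211]), np.float64(0.0013383100982954806), 165)]
rim (0.5790090560913086, 0.020000936463475227, 0.12132953852415085) 0.09952802308056352 1102
lid (0.5388757586479187, 0.3080803155899048, 0.09028132259845734) 0.017816078185924678
bar [0.5384 0.3067 0.0574] [0.5723 0.3466 0.0636] [0.5033 0.2673 0.0457] 210 yaw 129.8979457041365
btn [0.4783 0.0631 0.0999]
[0.476  0.0617 0.1003] (0.4758746922016144, 0.06456579267978668, 0.019320083782076836) 129
side
 bench z 0.0016722001634194017
ball [ 0.5887 -0.2953  0.0567] [(array([ 0.599 , -0.2803,  0.034 ])
[... 276 characters left out ...]
64(0.003790433231684452), 637)]
small [ 0.4435 -0.3392  0.0394] [(array([ 0.4539, -0.3235,  0.0143]), np.float64(0.002063891088309467), 366), (array([ 0.4515, -0.3285,  0.0233]), np.float64(0.0009260475301661287), 366)]
rim (0.5801972150802612, 0.020749006420373917, 0.1212894394993782) 0.10106971576146828 1087
lid (0.5400713682174683, 0.3065604567527771, 0.09245742857456207) 0.019591860354412405
bar [0.5391 0.3008 0.0565] [0.5754 0.3411 0.0634] [0.5034 0.2636 0.0457] 165 yaw -49.27348532950367
btn [0.4738 0.0498 0.1018]
[0.4753 0.0571 0.1017] (0.47640758752822876, 0.059835273772478104, 0.017705107107758522) 102
[[-0.9635  0.      0.2676]
 [-0.2676 -0.0001 -0.9635]
 [-0.     -1.      0.0001]]
```

View pics/crop1.png

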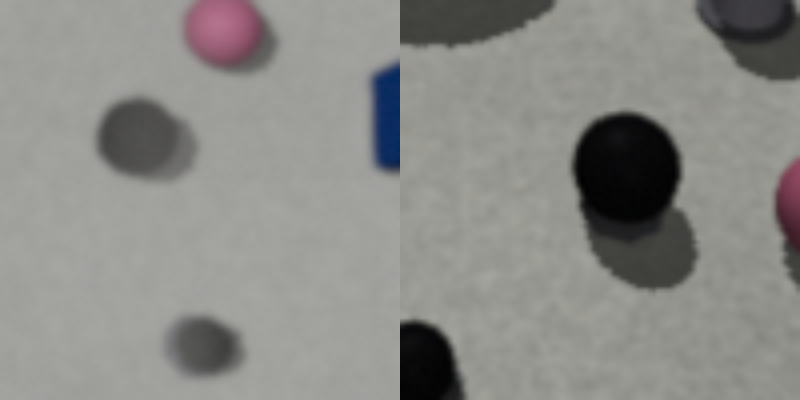

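The crop shows the target at about (140,135): a large black sphere on its ring, clearly distinct from the pink ball (no ring) and the small black ball. The sphere fits agree: centre (0.599,-0.280,0.033). I'll refine the rim fit, then move.

Run:
```python
from h import *
for c in ["top","side"]:
    z=np.load(f"pics/{c}0.npz"); w=cloud(c,z["d"])
    p=near(w,(.592,.01),.105,.094,.106)
    p=p[np.hypot(p[:,0]-.475,p[:,1]-.06)>.03]
    def f(q):
        r=np.hypot(p[:,0]-q[0],p[:,1]-q[1]); return np.maximum(0,.082-r)+np.maximum(0,r-.095)+.05*(r-.0885)
    s=least_squares(f,(.592,.01),loss="soft_l1",f_scale=.001); r=np.hypot(*(p[:,:2]-s.x).T)
    print(c,s.x,np.percentile(r,[1,50,99]),len(p))
    w2=near(w,s.x,.03,.024,.034); print("seat",w2.mean(0),len(w2), near(w,s.x,.03,.015,.035).mean(0))
```

```text
top [0.60519978 0.0140431 ] [0.08143549 0.08770091 0.09424963] 949
seat [0.60557794 0.01409834 0.02857837] 158 [0.60458442 0.01368715 0.02481372]
side [0.60465496 0.01145417] [0.08089417 0.08828609 0.0951228 ] 918
seat [0.61049351 0.02514626 0.03033372] 61 [0.61061906 0.025126   0.03010322]
```

>>> send_rows --motion '[-0.0558,0,-0.0243,0,-0.0558,0,-0.0243,0,-0.0558,0,-0.0243,0,-0.0558,0,-0.0243,0,-0.0558,0,-0.0243,0,-0.0558,0,-0.0243,0,-0.0558,0,-0.0243,0,-0.0558,0,-0.0243,0,-0.0558,0,-0.0243,0,0,0,0,0]' --fingers 0 --grip_force 30

```text
time: 2.05
position: [0.6122, -0.2743, 0.2029]
tcp_rot: [0.093, -0.7, 0.702, -0.095]
ft_force: [-0.0, -1.8, -0.2]
gripper_width: 0.085
```

>>> send_rows --motion '[0.0142,0,0.002,0,0,0.04,0,0,0,0.04,0,0,0,0.02,0,0,0,0,0,0]'

```text
time: 2.68
position: [0.5901, -0.2913, 0.1019]
tcp_rot: [0.089, -0.698, 0.705, -0.089]
ft_force: [-0.4, 0.2, -0.2]
gripper_width: 0.0855
```

Run:
```python
from h import *
print(delta((.599,-.2802,.025))); print(R.from_quat(telemetry.observe()["tcp_rot"]).as_matrix().round(3))
```

```text
[-0.01151369  0.07682031 -0.00923085]
[[-0.968  0.     0.25 ]
 [-0.25  -0.01  -0.968]
 [ 0.002 -1.     0.009]]
```

>>> send_rows --motion '[-0.0115,0,-0.0092,0,0,0,0,0,0,0,0,0,0,0,0,0]'

```text
time: 3.18
position: [0.6004, -0.2813, 0.1062]
tcp_rot: [0.087, -0.697, 0.706, -0.09]
ft_force: [0.5, 0.2, 0.1]
gripper_width: 0.0855
```

Run:
```python
from h import *
for i in range(3):
    print(delta((.599,-.2802,.025))); s=telemetry.observe(); print(s["time"],s["position"],s["joint_velocities"].round(3) if hasattr(s["joint_velocities"],"round") else s["joint_velocities"]); eyes.camera("top")
```

```text
[ 0.00126663  0.08119255 -0.00254378]
3.175 [ 0.60036701 -0.28131767  0.10622307] [ 0.001 -0.005  0.003 -0.003  0.005  0.003  0.001]
[ 0.00121824  0.08118383 -0.0027346 ]
3.225 [ 0.60036275 -0.28150226  0.10621714] [ 0.001  0.004  0.003  0.002 -0.003  0.001 -0.001]
[ 0.0010086   0.08097431 -0.00267954]
3.275 [ 0.60017718 -0.28151113  0.10600575] [ 0.     0.003  0.002  0.004 -0.001  0.     0.002]
```

Good and settled. Descend.

>>> send_rows --motion '[0.001,0.02,-0.002,0,0,0.02,0,0,0,0.02,0,0,0,0.01,0,0,0,0,0,0,0,0,0,0]'

```text
time: 4.08
position: [0.5994, -0.2814, 0.0324]
tcp_rot: [0.086, -0.697, 0.706, -0.089]
ft_force: [0.1, 0.6, 0.2]
gripper_width: 0.0852
```

Run:
```python
from h import *
print(delta((.599,-.2802,.025)))
im,d=eyes.camera("wrist"); cv2.imwrite("pics/w1.png",im[:,:,::-1])
```

```text
[ 9.31976969e-05  7.41246961e-03 -1.38422024e-03]
```

View pics/w1.png

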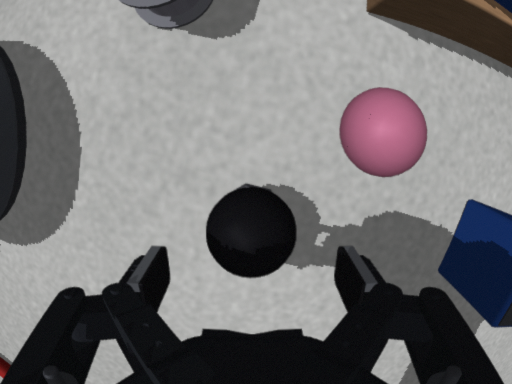

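The wrist view shows the black ball at (252,232), midway between the pad tips at about (160,255) and (345,255), with the pink ball at (383,132) clear of them. Lower the last bit and close.

>>> send_rows --motion '[0,0.007,-0.0012,0,0,0,0,0]'

```text
time: 4.38
position: [0.5998, -0.2805, 0.0261]
tcp_rot: [0.086, -0.696, 0.707, -0.09]
ft_force: [-0.5, 0.3, -1.0]
gripper_width: 0.0851
```

>>> send_rows --motion '[0,0,0,0,0,0,0,0,0,0,0,0,0,0,0,0,0,0,0,0,0,0,0,0]' --fingers 1 --grip_force 30

```text
time: 5.12
position: [0.6049, -0.2813, 0.0342]
tcp_rot: [0.083, -0.695, 0.708, -0.093]
ft_force: [0.1, -1.0, 0.6]
gripper_width: -0.0003
```

The gripper shut with nothing in it, so I'll look before moving.

Run:
```python
from h import *
a,d=eyes.camera("wrist"); b,ds=eyes.camera("side")
cv2.imwrite("pics/w2.png",np.hstack([a,b])[:,:,::-1][:, :][::1,::1] if 0 else cv2.resize(np.hstack([a,b])[:,:,::-1],(800,300)))
w=cloud("side",ds)
for r in eyes.boxes_of("large_ball","side"):
    q=np.round(r["location"]).astype(int); p0=w[q[1],q[0]]; print(r,p0,sphere(near(w,p0[:2],.045,.018,.08),.0285))
print(telemetry.observe()["gripper_width"])
```

```text
{'location': [367.8, 300.4], 'conf': 0.8} [ 0.66942811 -0.35609029  0.05346549] (array([ 0.6815205 , -0.34496214,  0.02992364]), np.float64(0.0010399937187537667), 637)
{'location': [317.1, 290.5], 'conf': 0.74} [ 0.59066359 -0.29235033  0.05547663] (array([ 0.59919196, -0.28018661,  0.03453582]), np.float64(0.0037927925598535647), 588)
-0.00023363055306187662
```

View pics/w2.png

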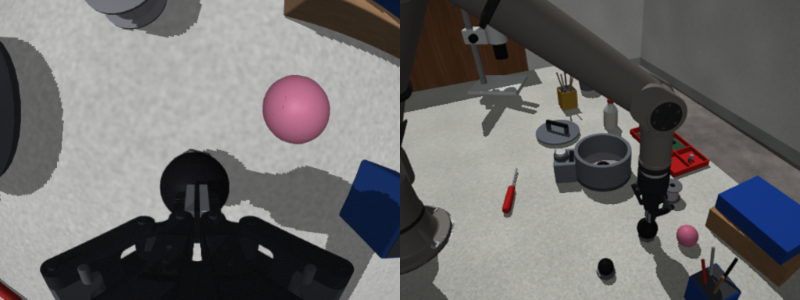

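Run:
```python
from h import *
np.set_printoptions(precision=4,suppress=True)
s=telemetry.observe(); T=np.array(s["position"]); M=R.from_quat(s["tcp_rot"]).as_matrix(); print(T,s["ft_force"])
im,d=eyes.camera("side"); w=cloud("side",d)
m=near(w,(.6,-.28),.05,.01,.2)
for z in np.arange(.015,.2,.01):
    q=m[(m[:,2]>=z)&(m[:,2]<z+.01)]
    if len(q): print(round(z,3),len(q),q.min(0)[:2],q.max(0)[:2],q.mean(0)[:2])
k=eyes.get_calibration("side")
for n,P in dict(tcp=T,tip=T+.011*M[:,1],grasp=T-.008*M[:,1],ball=np.array([.599,-.2802,.033])).items():
    c=k["world_to_cam"]@np.append(P,1); print(n,k["cx"]+k["fx"]*c[0]/-c[2],k["cy"]-k["fy"]*c[1]/-c[2])
cv2.imwrite("pics/c3.png",cv2.resize(im[200:340,240:420,::-1],(720,560),interpolation=cv2.INTER_CUBIC))
```

```text
[ 0.6042 -0.2811  0.0333] [0.5157 0.679  0.2857]
0.015 9 [ 0.5765 -0.3066] [ 0.6013 -0.2924] [ 0.5875 -0.3012]
0.025 63 [ 0.5701 -0.3089] [ 0.6147 -0.266 ] [ 0.5845 -0.2983]
0.035 125 [ 0.5699 -0.3095] [ 0.6257 -0.2558] [ 0.5874 -0.2964]
0.045 181 [ 0.572  -0.3073] [ 0.6215 -0.258 ] [ 0.5907 -0.2918]
0.055 159 [ 0.5788 -0.3019] [ 0.6169 -0.2622] [ 0.5941 -0.2852]
0.065 30 [ 0.5919 -0.2938] [ 0.608  -0.2674] [ 0.596  -0.2841]
0.075 48 [ 0.5911 -0.295 ] [ 0.6126 -0.2684] [ 0.5989 -0.2864]
0.085 42 [ 0.5915 -0.2954] [ 0.6083 -0.2702] [ 0.5975 -0.2869]
0.095 28 [ 0.5891 -0.2957] [ 0.6024 -0.2735] [ 0.5951 -0.2851]
0.105 80 [ 0.5828 -0.3136] [ 0.6103 -0.2508] [ 0.5928 -0.2824]
0.115 130 [ 0.5816 -0.3204] [ 0.6185 -0.2439] [ 0.5982 -0.2863]
0.125 123 [ 0.5795 -0.3278] [ 0.612  -0.2345] [ 0.5918 -0.28  ]
0.135 115 [ 0.5793 -0.3298] [ 0.6074 -0.2344] [ 0.5897 -0.2774]
0.145 127 [ 0.5787 -0.3297] [ 0.61   -0.2323] [ 0.5928 -0.2842]
0.155 132 [ 0.5789 -0.3286] [ 0.6188 -0.2334] [ 0.5953 -0.2974]
0.165 124 [ 0.5791 -0.3242] [ 0.619  -0.2671] [ 0.5997 -0.3061]
0.175 66 [ 0.5965 -0.3205] [ 0.6208 -0.2999] [ 0.6054 -0.3128]
0.185 62 [ 0.5643 -0.3164] [ 0.6189 -0.2744] [ 0.5926 -0.3074]
0.195 76 [ 0.5644 -0.3169] [ 0.6244 -0.2678] [ 0.585  -0.3027]
tcp 318.8744035399075 290.68817151449855
tip 318.5977656384707 294.0666095689644
grasp 319.07837524464355 288.1971687786655
ball 316.5072561990566 291.3301521875795
```

View pics/c3.png

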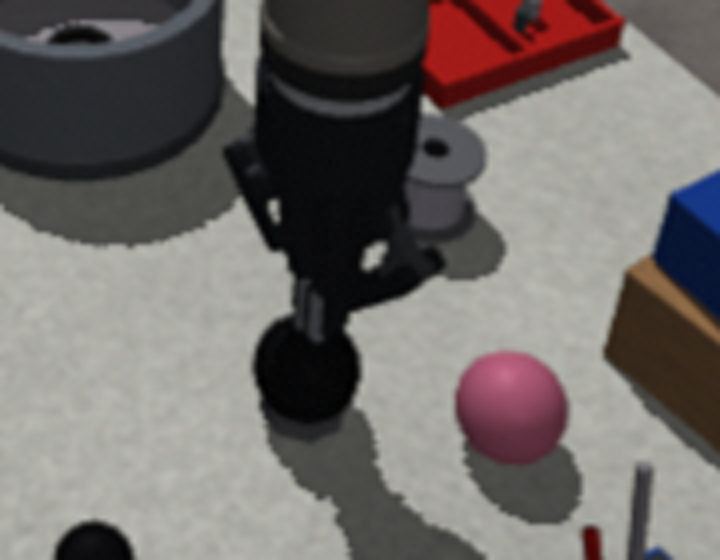

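The picture shows the shut fingertips resting on top of the ball, at about (310,335) in the crop, i.e. z≈0.063. Telemetry puts the tips at 0.022, so the reported TCP and the real fingertips disagree by about 40 mm. I'll raise and measure the real offset.

>>> send_rows --motion '[0,-0.03,0,0,0,-0.03,0,0,0,-0.01,0,0,0,0,0,0,0,0,0,0]'

```text
time: 5.95
position: [0.5997, -0.2792, 0.0995]
tcp_rot: [0.086, -0.697, 0.706, -0.09]
ft_force: [0.1, -0.1, -1.0]
gripper_width: 0.0001
```

Run:
```python
from h import *
np.set_printoptions(precision=4,suppress=True)
s=telemetry.observe(); print(s["position"],s["joint_positions"],s["gripper_width"])
im,d=eyes.camera("side"); w=cloud("side",d)
m=near(w,s["position"][:2],.05,.01,.2)
for z in np.arange(.045,.2,.005):
    q=m[(m[:,2]>=z)&(m[:,2]<z+.005)]
    if len(q): print(round(z,3),len(q),q.min(0)[:2],q.max(0)[:2])
k=eyes.get_calibration("wrist")["world_to_cam"]; C=np.linalg.inv(k); print("cam",C[:3,3],C[:3,2])
iw,dw=eyes.camera("wrist"); kk=eyes.get_calibration("wrist"); print(kk["fx"],kk["cx"],kk["cy"])
cv2.imwrite("pics/c4.png",np.hstack([cv2.resize(im[180:320,250:390,::-1],(400,400)),cv2.resize(iw[:,64:448,::-1],(400,400))]))
# wrist fisheye cloud
r,c=np.indices(dw.shape); x=(c-kk["cx"])/kk["fx"]; y=(r-kk["cy"])/kk["fy"]; th=np.hypot(x,y); t=np.tan(th)/np.maximum(th,1e-9)
p=np.stack([x*t*dw,-y*t*dw,-dw,np.ones_like(dw)],-1); W=(p@np.linalg.inv(kk["world_to_cam"]).T)[...,:3]
loc=eyes.boxes_of("large_ball","wrist"); print(loc)
np.savez("pics/w4.npz",im=iw,d=dw,W=W)
for l in loc:
    q=np.round(l["location"]).astype(int); p0=W[q[1],q[0]]; print(p0,sphere(near(W,p0[:2],.04,p0[2]-.03,p0[2]+.01),.0285))
b=W[20:120,200:330]; print("bench via wrist",np.median(b[...,2]))
```

```text
[ 0.5997 -0.2792  0.0995] [ 0.4841  0.5015 -0.163   1.6219  0.1034  1.0151 -1.0348] 8.899101347126142e-05
0.045 76 [ 0.5711 -0.3065] [ 0.6209 -0.2629]
0.05 107 [ 0.5747 -0.3057] [ 0.6218 -0.2575]
0.055 144 [ 0.577 -0.301] [ 0.6181 -0.2625]
0.06 74 [ 0.5856 -0.2933] [ 0.6099 -0.2684]
0.125 1 [ 0.5958 -0.2851] [ 0.5958 -0.2851]
0.13 7 [ 0.5881 -0.2868] [ 0.598  -0.2744]
0.135 23 [ 0.5876 -0.2909] [ 0.6093 -0.2753]
0.14 30 [ 0.5859 -0.2939] [ 0.6088 -0.267 ]
0.145 27 [ 0.588  -0.2934] [ 0.6097 -0.2659]
0.15 25 [ 0.5876 -0.293 ] [ 0.6064 -0.2683]
0.155 28 [ 0.5869 -0.2934] [ 0.6044 -0.2676]
0.16 18 [ 0.5872 -0.293 ] [ 0.5996 -0.2763]
0.165 17 [ 0.5851 -0.2927] [ 0.5967 -0.2679]
0.17 28 [ 0.5838 -0.3072] [ 0.597  -0.2566]
0.175 54 [ 0.5799 -0.3114] [ 0.6091 -0.2493]
0.18 84 [ 0.5795 -0.3156] [ 0.6145 -0.2461]
0.185 69 [ 0.5783 -0.3177] [ 0.6142 -0.2402]
0.19 54 [ 0.5759 -0.3212] [ 0.6153 -0.2348]
0.195 79 [ 0.5757 -0.3249] [ 0.6035 -0.2361]
cam [ 0.6718 -0.2581  0.27  ] [0.2782 0.0841 0.9568]
297.3186396354542 251.74886001868467 196.22282822935225
[{'location': [351.1, 124.2], 'conf': 0.85}, {'location': [251.9, 202.8], 'conf': 0.64}]
[ 0.682  -0.3352  0.0545] (array([ 0.6817, -0.3454,  0.0281]), np.float64(0.0005464526287762879), 3444)
[ 0.6057 -0.278   0.0599] (array([ 0.5987, -0.2804,  0.0324]), np.float64(0.0004705086175635644), 3592)
bench via wrist -0.00013242782248804041
```

View pics/c4.png

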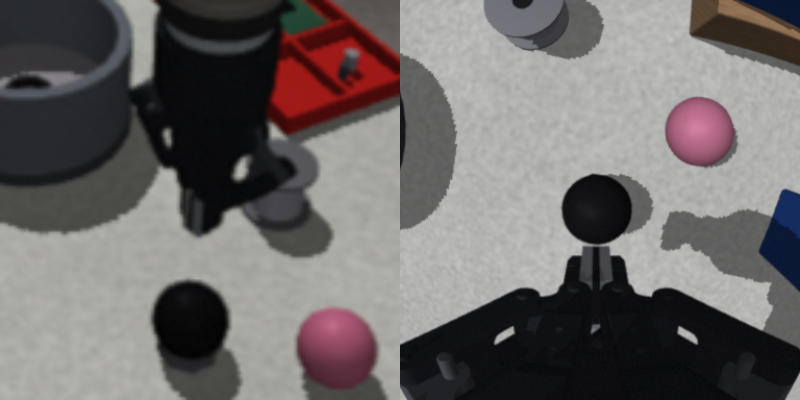

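The offset is constant along the tool axis: shut tips sit about 30 mm above the reported TCP instead of 11 mm below it. The wrist and side cameras agree with each other and with the ball. I'll work with the measured offset (grasp point ≈ TCP + 0.054 m up at 57 mm opening), so the ball grasp needs TCP z ≈ -0.021. Open and descend.

>>> send_rows --motion '[0,0,0,0,0,0,0,0,0,0,0,0,0,0,0,0,0,0,0,0,0,0,0,0]' --fingers 0

```text
time: 6.85
position: [0.5993, -0.2789, 0.0985]
tcp_rot: [0.086, -0.697, 0.706, -0.089]
ft_force: [-0.6, -0.4, 0.8]
gripper_width: 0.0856
```

Run:
```python
from h import *
print(delta((.599,-.2802,-.021)))
```

```text
[ 0.00094693  0.11954709 -0.00038607]
```

>>> send_rows --motion '[0.0009,0.025,0,0,0,0.025,0,0,0,0.025,0,0,0,0.02,0,0,0,0.01,0,0,0,0,0,0,0,0,0,0]'

```text
time: 7.72
position: [0.6018, -0.2816, -0.0072]
tcp_rot: [0.085, -0.696, 0.707, -0.091]
ft_force: [0.5, -0.9, 0.3]
gripper_width: 0.0849
```

Run:
```python
from h import *
print(delta((.599,-.2802,-.021)))
```

```text
[ 0.00246702  0.01374723 -0.00225782]
```

>>> send_rows --motion '[0.0025,0.007,-0.002,0,0,0.007,0,0,0,0,0,0,0,0,0,0]'

```text
time: 8.22
position: [0.6, -0.2809, -0.0204]
tcp_rot: [0.084, -0.696, 0.708, -0.092]
ft_force: [-0.1, 0.3, -0.9]
gripper_width: 0.0852
```

>>> send_rows --motion '[0,0,0,0,0,0,0,0,0,0,0,0,0,0,0,0,0,0,0,0,0,0,0,0]' --fingers 1 --grip_force 30

```text
time: 8.98
position: [0.6005, -0.2817, -0.0197]
tcp_rot: [0.083, -0.695, 0.708, -0.092]
ft_force: [-0.2, 0.1, 0.7]
gripper_width: 0.0559
```

>>> send_rows --motion '[0,-0.01,0,0,0,-0.02,0,0,0,-0.03,0,0,0,-0.03,0,0,0,-0.03,0,0,0,-0.02,0,0,0,0,0,0,0,0,0,0]' --grip_force 40

```text
time: 9.98
position: [0.5981, -0.278, 0.1308]
tcp_rot: [0.083, -0.695, 0.708, -0.093]
ft_force: [-0.7, -0.6, -2.1]
gripper_width: 0.0557
```

Run:
```python
from h import *
print(delta((.605,.0132,.13)), telemetry.observe()["gripper_width"]); print(R.from_quat(telemetry.observe()["tcp_rot"]).as_matrix().round(3))
```

```text
[-0.07863814 -0.00387587 -0.28045314] 0.0557389412753275
[[-0.969  0.017  0.247]
 [-0.247 -0.017 -0.969]
 [-0.012 -1.     0.02 ]]
```

>>> send_rows --motion '[-0.0098,-0.0005,-0.025,0,-0.0098,-0.0005,-0.035,0,-0.0098,-0.0005,-0.035,0,-0.0098,-0.0005,-0.04,0,-0.0098,-0.0005,-0.04,0,-0.0098,-0.0005,-0.04,0,-0.0098,-0.0005,-0.035,0,-0.0098,-0.0005,-0.025,0,0,0,0,0,0,0,0,0]'

```text
time: 11.22
position: [0.598, 0.0154, 0.1182]
tcp_rot: [0.089, -0.696, 0.707, -0.085]
ft_force: [0.1, -0.6, -2.4]
gripper_width: 0.0557
```

```bash
cat >> h.py <<'E'
def wcloud():
    k=eyes.get_calibration("wrist"); im,d=eyes.camera("wrist"); r,c=np.indices(d.shape)
    x=(c-k["cx"])/k["fx"]; y=(r-k["cy"])/k["fy"]; th=np.hypot(x,y); t=np.tan(th)/np.maximum(th,1e-9)
    p=np.stack([x*t*d,-y*t*d,-d,np.ones_like(d)],-1); return im,(p@np.linalg.inv(k["world_to_cam"]).T)[...,:3]
def rimfit(w,c0=(.605,.013)):
    p=near(w,c0,.105,.095,.105); p=p[np.hypot(p[:,0]-.475,p[:,1]-.06)>.03]
    def f(q):
        r=np.hypot(p[:,0]-q[0],p[:,1]-q[1]); return np.maximum(0,.082-r)+np.maximum(0,r-.095)+.05*(r-.0885)
    s=least_squares(f,c0,loss="soft_l1",f_scale=.001); a=np.arctan2(*(p[:,:2]-s.x).T[::-1])
    return s.x,len(p),np.histogram(a,8,(-np.pi,np.pi))[0]
E
python3 - <<'E'
from h import *
print(delta((.605,.0132,.13)), telemetry.observe()["gripper_width"])
im,W=wcloud(); print("rim",rimfit(W))
p0=np.array(telemetry.observe()["position"]); q=near(W,p0[:2],.035,p0[2]+.04,p0[2]+.09)
side,d=eyes.camera("side"); w=cloud("side",d); q2=near(w,p0[:2],.04,.12,.178); print("ball side",sphere(q2,.0285))
cv2.imwrite("pics/w5.png",np.hstack([cv2.resize(im[:,64:448,::-1],(400,400)),cv2.resize(side[100:300,160:360,::-1],(400,400))]))
E
```

```text
[-0.00621043 -0.01183033  0.00398205] 0.055737141024606834
rim (array([0.60614784, 0.01333389]), 10142, array([  41,  686, 1601, 2029, 2227, 1955, 1553,   50]))
ball side (array([0.60162836, 0.01108723, 0.17043838]), np.float64(0.003918525356923476), 161)
```

View pics/w5.png

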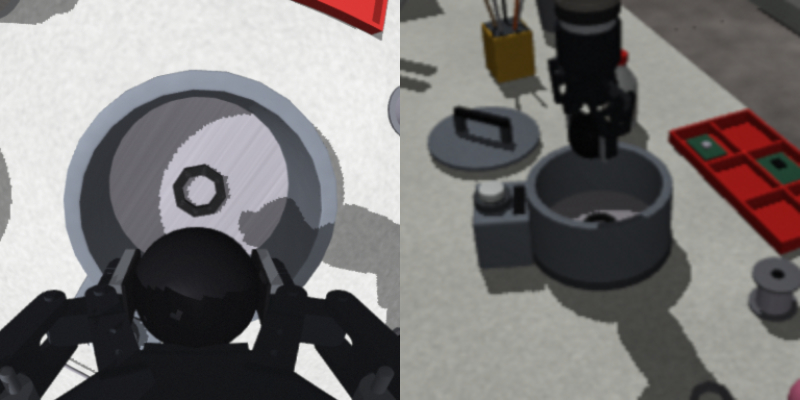

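Left panel: the ball is held at (195,290) and the seat ring is at (200,190). I'll get the ball-to-seat vector from the wrist frame itself.

```bash
cat >> h.py <<'E'
def ballseat():
    im,W=wcloud(); s=telemetry.observe(); q=np.array(s["position"])
    dark=im.max(-1)<70
    p=near(W,(.606,.0133),.03,.027,.034); 
    (sx,sy),sr=cv2.minEnclosingCircle(p[:,:2].astype(np.float32)); 
    b=W[np.ix_(range(230,330),range(215,290))].reshape(-1,3); b=b[(np.abs(b[:,2]-(q[2]+.06))<.04)&np.isfinite(b[:,0])]
    B=sphere(b,.0285); print("seat",sx,sy,sr,p.mean(0),len(p)); print("ball",B, "ball-tcp",B[0]-q)
    v=np.array([sx,sy,.055])-B[0]; print("need world",v,"tool",R.from_quat(s["tcp_rot"]).inv().apply(v), s["position"],s["ft_force"],s["gripper_width"])
E
python3 -c "
from h import *
np.set_printoptions(precision=4,suppress=True)
ballseat()"
```

```text
seat 0.6057583093643188 0.013341312296688557 0.023901700973510742 [0.6063 0.0137 0.0299] 1207
ball (array([0.5978, 0.0162, 0.1703]), np.float64(0.0007300953226646972), 7440) ball-tcp [-0.0005  0.0011  0.0517]
need world [ 0.0079 -0.0029 -0.1153] tool [-0.0077  0.1153  0.0031] [0.5983 0.0151 0.1186] [-0.564  -0.1512 -1.6145] 0.055500993376844186
```

>>> send_rows --motion '[-0.0077,0,0.003,0,0,0,0,0,0,0.02,0,0,0,0.02,0,0,0,0.02,0,0,0,0.01,0,0,0,0,0,0]'

```text
time: 12.25
position: [0.6092, 0.0086, 0.0479]
tcp_rot: [0.085, -0.696, 0.708, -0.084]
ft_force: [0.4, -0.3, -1.8]
gripper_width: 0.0553
```

```bash
python3 -c "
from h import *
np.set_printoptions(precision=4,suppress=True)
ballseat()"
```

```text
seat 0.608852207660675 0.014436401426792145 0.02257361263036728 [0.6179 0.0175 0.0299] 1048
ball (array([0.6086, 0.0096, 0.0998]), np.float64(0.0008347470475394183), 7454) ball-tcp [-0.001   0.0009  0.0513]
need world [ 0.0002  0.0048 -0.0448] tool [-0.0015  0.0447 -0.0053] [0.6096 0.0087 0.0485] [-0.4293 -0.454  -1.7974] 0.055458007821874114
```

>>> send_rows --motion '[0.0016,0,-0.0043,0,0,0,0,0,0,0.01,0,0,0,0.01,0,0,0,0,0,0,0,0,0,0]'

```text
time: 13.05
position: [0.6084, 0.0127, 0.0289]
tcp_rot: [0.084, -0.696, 0.708, -0.086]
ft_force: [-1.0, -0.8, -1.7]
gripper_width: 0.0554
```

```bash
python3 -c "
from h import *
np.set_printoptions(precision=4,suppress=True)
ballseat()"
```

```text
seat 0.6118165850639343 0.015603561885654926 0.021901937201619148 [0.621  0.0174 0.0299] 936
ball (array([0.6076, 0.0137, 0.0808]), np.float64(0.0005805522080035318), 7444) ball-tcp [-0.0005  0.001   0.0519]
need world [ 0.0042  0.002  -0.0258] tool [-0.0045  0.0257 -0.0013] [0.6082 0.0127 0.0289] [ 0.8121  0.7496 -1.6156] 0.05541000313801523
```

>>> send_rows --motion '[0.0016,0,0,0,0,0.008,0,0,0,0.008,0,0,0,0,0,0,0,0,0,0]'

```text
time: 13.72
position: [0.6067, 0.0119, 0.0118]
tcp_rot: [0.084, -0.696, 0.708, -0.085]
ft_force: [-0.8, -0.1, -2.6]
gripper_width: 0.0553
```

```bash
python3 -c "
from h import *
np.set_printoptions(precision=4,suppress=True)
ballseat()"
```

```text
seat 0.6161152124404907 0.01593819633126259 0.020422236993908882 [0.6236 0.0181 0.0297] 631
ball (array([0.606 , 0.0129, 0.0637]), np.float64(0.0005223401523635947), 7443) ball-tcp [-0.0006  0.001   0.0519]
need world [ 0.0101  0.0031 -0.0087] tool [-0.0105  0.0087 -0.0007] [0.6066 0.0119 0.0118] [-0.4998 -0.5969 -1.1707] 0.055398971738637406
```

Centred to within 0.5 mm; about 8.7 mm to go. Small steps from here.

>>> send_rows --motion '[0,0.003,0,0,0,0.003,0,0,0,0,0,0,0,0,0,0]'

```text
time: 14.28
position: [0.607, 0.0118, 0.0058]
tcp_rot: [0.084, -0.696, 0.708, -0.086]
ft_force: [0.3, -0.1, -2.0]
gripper_width: 0.0551
```

>>> send_rows --motion '[0,0.0015,0,0,0,0,0,0,0,0,0,0]'

```text
time: 14.65
position: [0.6072, 0.0118, 0.0043]
tcp_rot: [0.083, -0.696, 0.708, -0.086]
ft_force: [0.9, -0.3, -2.1]
gripper_width: 0.0552
```

>>> send_rows --motion '[0,0.001,0,0,0,0,0,0,0,0,0,0]'

```text
time: 15.02
position: [0.6072, 0.0118, 0.0033]
tcp_rot: [0.083, -0.696, 0.708, -0.086]
ft_force: [0.7, 0.1, -2.3]
gripper_width: 0.0549
```

```bash
python3 -c "
from h import *
np.set_printoptions(precision=4,suppress=True)
ballseat()
f=[]
for i in range(6): eyes.camera('top'); f.append(telemetry.observe()['ft_force'])
print(np.mean(f,0))"
```

```text
seat 0.6215185523033142 0.018573356792330742 0.014994840137660503 [0.6257 0.0203 0.0294] 248
ball (array([0.6064, 0.0127, 0.0551]), np.float64(0.0010442841063721508), 7446) ball-tcp [-0.0007  0.0009  0.0519]
need world [ 0.0151  0.0058 -0.0001] tool [-0.016   0.0001 -0.0021] [0.6072 0.0118 0.0033] [-0.3416  0.4364 -1.886 ] 0.055628702725288234
[-0.0995  0.2079 -1.9179]
```

Still carrying the full weight. Continue in 0.7 mm steps.

>>> send_rows --motion '[0,0.0008,0,0,0,0,0,0,0,0,0,0]'

```text
time: 15.75
position: [0.6074, 0.0118, 0.0027]
tcp_rot: [0.083, -0.696, 0.708, -0.086]
ft_force: [0.0, 0.6, -2.1]
gripper_width: 0.055
```

```bash
cat >> h.py <<'E'
def force(n=5):
    f=[]
    for i in range(n): eyes.camera('top'); f.append(telemetry.observe()['ft_force'])
    return np.mean(f,0).round(2),telemetry.observe()["position"]
E
python3 -c "
from h import *
print(force())"
```

```text
(array([ 0.35, -0.06, -0.63]), array([0.60740236, 0.01178028, 0.00273615]))
```

>>> send_rows --motion '[0,0.0008,0,0,0,0,0,0,0,0,0,0]'

```text
time: 16.38
position: [0.6075, 0.0118, 0.0026]
tcp_rot: [0.083, -0.696, 0.708, -0.086]
ft_force: [-0.5, 0.0, 0.8]
gripper_width: 0.0552
```

```bash
python3 -c "
from h import *
print(force())"
```

```text
(array([-1.2 , -0.15,  0.88]), array([0.60755151, 0.01178453, 0.00256718]))
```

The ball's weight is now on the seat (force went from -1.9 to +0.9 N). Release gently.

>>> send_rows --motion '[0,0,0,0,0,0,0,0]' --grip_force 20

```text
time: 16.88
position: [0.6075, 0.0118, 0.0025]
tcp_rot: [0.083, -0.696, 0.708, -0.086]
ft_force: [-0.7, -0.5, 1.7]
gripper_width: 0.0555
```

>>> send_rows --motion '[0,0,0,0,0,0,0,0,0,0,0,0,0,0,0,0]' --fingers 0.15

```text
time: 17.38
position: [0.6085, 0.0119, 0.0026]
tcp_rot: [0.083, -0.696, 0.708, -0.087]
ft_force: [-0.3, -0.6, -0.2]
gripper_width: 0.0721
```

```bash
python3 -c "
from h import *
np.set_printoptions(precision=4,suppress=True)
ballseat()"
```

```text
seat 0.6211227178573608 0.014928377233445644 0.017802121117711067 [0.6259 0.0191 0.0294] 259
ball (array([0.6061, 0.0132, 0.0543]), np.float64(0.0007879597932138198), 7443) ball-tcp [-0.0024  0.0014  0.0517]
need world [0.0151 0.0017 0.0007] tool [-0.015  -0.0006  0.0019] [0.6084 0.0119 0.0026] [-0.1004 -0.0582  0.1602] 0.07224158916956862
```

Ball sits at (0.606,0.013,0.054), on the seat. Raise and go to the lid.

>>> send_rows --motion '[0,-0.01,0,0,0,-0.02,0,0,0,-0.04,0,0,0,-0.05,0,0,0,-0.02,0,0,0,0,0,0]'

```text
time: 18.18
position: [0.6079, 0.0144, 0.1501]
tcp_rot: [0.082, -0.696, 0.708, -0.088]
ft_force: [-0.2, 0.0, -1.1]
gripper_width: 0.0726
```

>>> send_rows --motion '[-0.001,0,-0.04,0,-0.001,0,-0.045,0,-0.001,0,-0.05,0,-0.001,0,-0.05,0,-0.001,0,-0.05,0,-0.001,0,-0.04,0,-0.001,0,-0.02,0,0,0,0,0,0,0,0,0]' --fingers 0

```text
time: 19.3
position: [0.5404, 0.3036, 0.1354]
tcp_rot: [0.084, -0.694, 0.711, -0.081]
ft_force: [0.6, 0.4, -0.5]
gripper_width: 0.0858
```

>>> send_rows --motion '[0,0,0,9,0,0,0,9,0,0,0,9,0,0,0,9,0,0,0,9,0,0,0,9,0,0,0,9,0,0,0,0,0,0,0,0]'

```text
time: 20.42
position: [0.5472, 0.2797, 0.1314]
tcp_rot: [-0.301, -0.628, 0.655, 0.295]
ft_force: [0.2, -0.0, -1.1]
gripper_width: 0.0855
```

```bash
cat >> h.py <<'E'
def lidpose():
    im,W=wcloud(); s=telemetry.observe(); M=R.from_quat(s["tcp_rot"]).as_matrix()
    p=near(W,(.539,.307),.085,.054,.066); c,(a,b),ang=cv2.minAreaRect(p[:,:2].astype(np.float32)*1000)
    e=np.linalg.svd(p[:,:2]-p[:,:2].mean(0),full_matrices=False)[2][0]
    print("bar",np.array(c)/1000,a,b,p.mean(0),len(p),"yaw",np.degrees(np.arctan2(e[1],e[0]))%180)
    q=near(W,(.539,.307),.12,.012,.024); print("disc",circ(q))
    print("jaw yaw",np.degrees(np.arctan2(M[1,2],M[0,2])),s["position"],"toolmat",M.round(3).tolist()); return im,W
E
python3 -c "
from h import *
np.set_printoptions(precision=4,suppress=True)
im,W=lidpose(); print(delta((.539,.307,.02)),telemetry.observe()['joint_positions'])
t,d=eyes.camera('top')
cv2.imwrite('pics/w6.png',np.hstack([cv2.resize(im[:,64:448,::-1],(400,400)),cv2.resize(t[130:280,180:330,::-1],(400,400))]))
w=cloud('top',d);print('ball top',sphere(near(w,(.606,.0134),.03,.062,.095),.0285))
"
```

```text
bar [0.5397 0.3077] 13.812140464782715 99.39277648925781 [0.5423 0.304  0.0585] 1617 yaw 130.0824251342645
disc (0.5393624305725098, 0.30747750401496887, 0.09012109041213989)
jaw yaw -139.8540576731875 [0.5472 0.2797 0.1314] toolmat [[-0.645, -0.008, -0.764], [0.764, -0.038, -0.644], [-0.024, -0.999, 0.031]]
[ 0.0288  0.1103 -0.0147] [-0.7216  0.42    0.2146  1.688  -0.0659  1.0694 -2.9321]
ball top (array([0.6055, 0.0136, 0.0539]), np.float64(0.0013919830146987874), 288)
```

View pics/w6.png

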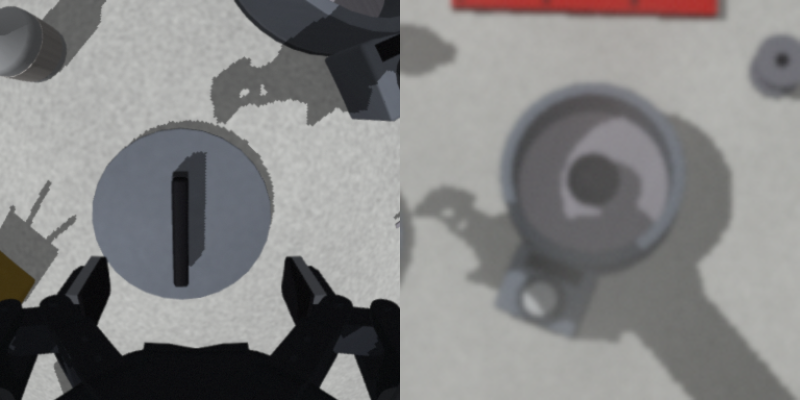

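The lid pose is clear: bar centre (0.5397,0.3077), yaw 130°, and the jaws are aligned. The ball sits centred in the well at (592,178) in the right panel. Joint 7 is at -2.93 of -2.94, though, so I'll take the equivalent grasp half a turn back.

>>> send_rows --motion '[0,0,0,-10,0,0,0,-10,0,0,0,-10,0,0,0,-10,0,0,0,-10,0,0,0,-10,0,0,0,-10,0,0,0,-10,0,0,0,-10,0,0,0,0]'

```text
time: 21.78
position: [0.5492, 0.2764, 0.1331]
tcp_rot: [0.266, -0.653, 0.663, -0.252]
ft_force: [-0.4, 0.8, 0.2]
gripper_width: 0.0851
```

>>> send_rows --motion '[0,0,0,-10,0,0,0,-10,0,0,0,-10,0,0,0,-10,0,0,0,-10,0,0,0,-10,0,0,0,-10,0,0,0,-10,0,0,0,0]'

```text
time: 22.9
position: [0.5511, 0.2739, 0.1355]
tcp_rot: [0.63, -0.335, 0.331, -0.618]
ft_force: [0.4, 0.3, 0.5]
gripper_width: 0.0855
```

```bash
python3 -c "
from h import *
np.set_printoptions(precision=4,suppress=True)
s=telemetry.observe();M=R.from_quat(s['tcp_rot']).as_matrix();print(M,np.degrees(np.arctan2(M[1,2],M[0,2])),s['joint_positions'],delta((.5397,.3077,.0)))
"
```

```text
[[ 0.5556 -0.0135  0.8313]
 [-0.8314 -0.0122  0.5555]
 [ 0.0027 -0.9998 -0.018 ]] 33.75020747965892 [-0.2399  0.4258 -0.3864  1.6751  0.179   1.0936 -0.0914] [-0.0348  0.1352  0.0118]
```

>>> send_rows --motion '[0,0,0,-6.3,0,0,0,0,-0.0332,0,0.013,0,0,0.03,0,0,0,0.02,0,0,0,0,0,0,0,0,0,0]'

```text
time: 23.78
position: [0.541, 0.308, 0.0865]
tcp_rot: [0.641, -0.31, 0.306, -0.632]
ft_force: [0.0, 0.7, -0.1]
gripper_width: 0.0854
```

```bash
python3 -c "
from h import *
np.set_printoptions(precision=4,suppress=True)
lidpose();s=telemetry.observe(); print(s['joint_positions'],delta((.5397,.3077,.002)))
"
```

```text
bar [0.5388 0.3079] 14.147920608520508 99.54721069335938 [0.5363 0.3111 0.0583] 2519 yaw 129.89431588474042
disc (0.5394182801246643, 0.30771604180336, 0.08997320383787155)
jaw yaw 38.39239002240454 [0.5409 0.308  0.0865] toolmat [[0.621, -0.01, 0.784], [-0.784, -0.009, 0.621], [0.001, -1.0, -0.013]]
[-0.2898  0.488  -0.3975  1.7047  0.2178  1.0063 -0.0952] [-0.0006  0.0845  0.    ]
```

>>> send_rows --motion '[0,0.02,-0.0005,-1.6,0,0.02,0,0,0,0.02,0,0,0,0.015,0,0,0,0.006,0,0,0,0,0,0,0,0,0,0]'

```text
time: 24.7
position: [0.541, 0.3069, 0.0017]
tcp_rot: [0.645, -0.3, 0.297, -0.637]
ft_force: [-0.7, 0.9, 0.7]
gripper_width: 0.0853
```

```bash
python3 -c "
from h import *
print(delta((.5393,.3078,.002)))
"
```

```text
[-0.00175466 -0.00033283 -0.00068579]
```

>>> send_rows --motion '[-0.0017,0,-0.0006,0,0,0,0,0,0,0,0,0,0,0,0,0,0,0,0,0,0,0,0,0,0,0,0,0,0,0,0,0]' --fingers 1 --grip_force 60

```text
time: 25.7
position: [0.54, 0.3083, 0.0035]
tcp_rot: [0.644, -0.3, 0.298, -0.638]
ft_force: [-0.6, -0.4, 1.2]
gripper_width: 0.0127
```

>>> send_rows --motion '[0,-0.01,0,0,0,-0.02,0,0,0,-0.03,0,0,0,-0.03,0,0,0,-0.03,0,0,0,-0.02,0,0,0,0,0,0,0,0,0,0]'

```text
time: 26.7
position: [0.5396, 0.3087, 0.1525]
tcp_rot: [0.644, -0.299, 0.298, -0.638]
ft_force: [-0.4, -0.7, -3.5]
gripper_width: 0.0131
```

```bash
cat >> h.py <<'E'
def liftedlid(cam="side"):
    s=telemetry.observe(); T=np.array(s["position"])
    if cam=="wrist": im,W=wcloud()
    else: im,d=eyes.camera(cam); W=cloud(cam,d)
    zt=T[2]-.0035+.018
    p=near(W,T[:2],.11,zt-.012,zt+.012)
    A=np.c_[p[:,:2]-T[:2],np.ones(len(p))]; m=np.ones(len(p),bool)
    for _ in range(4):
        c=np.linalg.lstsq(A[m],p[m,2],rcond=None)[0]; m=abs(A@c-p[:,2])<.003
    print(cam,"disc circ",np.array(circ(p[m])),"plane tilt",c[:2],"z",c[2],"expect",zt,m.sum(), s["position"],s["gripper_width"],s["ft_force"]); return im
E
python3 -c "
from h import *
np.set_printoptions(precision=4,suppress=True)
liftedlid();liftedlid('wrist');print(delta((.606,.0134,.14)),R.from_quat(telemetry.observe()['tcp_rot']).as_matrix())
"
```

```text
side disc circ [0.54   0.3058 0.0921] plane tilt [-0.0003  0.0019] z 0.16868582488470635 expect 0.1669834886494658 1059 [0.5396 0.3087 0.1525] 0.013064673416854404 [-0.4432 -0.6736 -3.4922]
wrist disc circ [0.5406 0.3101 0.0899] plane tilt [-0.0028 -0.0012] z 0.166652849602431 expect 0.16699416854983765 42333 [0.5397 0.3088 0.1525] 0.013068377531094771 [-0.5488  0.8237 -3.3258]
[ 0.2687  0.0139 -0.1392] [[ 0.6438 -0.0062  0.7652]
 [-0.7652 -0.0074  0.6437]
 [ 0.0017 -1.     -0.0095]]
```

>>> send_rows --motion '[0.0242,0,-0.0125,0,0.0349,0,-0.0181,0,0.0376,0,-0.0195,0,0.0376,0,-0.0195,0,0.0376,0,-0.0195,0,0.0376,0,-0.0195,0,0.0349,0,-0.0181,0,0.0242,0,-0.0125,0,0,0,0,0,0,0,0,0]'

```text
time: 28.05
position: [0.6014, 0.0051, 0.1417]
tcp_rot: [0.648, -0.304, 0.29, -0.635]
ft_force: [0.3, 0.1, -3.0]
gripper_width: 0.0127
```

```bash
python3 -c "
from h import *
np.set_printoptions(precision=4,suppress=True)
liftedlid();liftedlid('wrist');print(delta((.606,.0134,.12)),R.from_quat(telemetry.observe()['tcp_rot']).as_matrix())
"
```

```text
side disc circ [0.6018 0.0041 0.0913] plane tilt [-0.0202 -0.0003] z 0.15778861567930327 expect 0.15619978778951604 1870 [0.6014 0.0051 0.1417] 0.012741952509945155 [ 0.3192  0.0635 -3.0354]
wrist disc circ [0.6026 0.0058 0.0899] plane tilt [-0.024  -0.0039] z 0.15587470989556312 expect 0.15616334612567082 42379 [0.6013 0.0047 0.1417] 0.013077695674344718 [-0.579  -0.4817 -3.0904]
[-0.0032  0.0217  0.0094] [[ 0.6475 -0.0257  0.7616]
 [-0.762  -0.0094  0.6475]
 [-0.0095 -0.9996 -0.0257]]
```

>>> send_rows --motion '[-0.0039,0,0.0083,0,0,0,0,0,0,0.015,0,0,0,0,0,0,0,0,0,0]'

```text
time: 28.78
position: [0.6045, 0.0176, 0.1253]
tcp_rot: [0.649, -0.302, 0.288, -0.636]
ft_force: [-0.3, 0.7, -2.6]
gripper_width: 0.013
```

```bash
python3 -c "
from h import *
np.set_printoptions(precision=4,suppress=True)
liftedlid();im=liftedlid('wrist');print(delta((.606,.0134,.0935)),R.from_quat(telemetry.observe()['tcp_rot']).as_matrix())
"
```

```text
side disc circ [0.6065 0.0172 0.0917] plane tilt [-0.0209 -0.0003] z 0.141495256368123 expect 0.13984825860126462 1796 [0.6045 0.0176 0.1253] 0.013009970775830975 [-0.2993  0.666  -2.5966]
wrist disc circ [0.605  0.019  0.0897] plane tilt [-0.0247 -0.0026] z 0.13932068307355797 expect 0.13962857855963248 42393 [0.6042 0.0175 0.1251] 0.012978284204041955 [-0.3323 -0.2328 -3.9755]
[ 0.0045  0.0318 -0.0005] [[ 0.6514 -0.0268  0.7583]
 [-0.7587 -0.0083  0.6514]
 [-0.0112 -0.9996 -0.0257]]
```

>>> send_rows --motion '[0.0035,0,-0.0025,0,0,0,0,0,0,0.01,0,0,0,0.005,0,0,0,0,0,0,0,0,0,0]'

```text
time: 29.62
position: [0.6044, 0.0121, 0.1094]
tcp_rot: [0.649, -0.303, 0.288, -0.636]
ft_force: [0.4, 1.6, -2.1]
gripper_width: 0.0127
```

```bash
python3 -c "
from h import *
np.set_printoptions(precision=4,suppress=True)
liftedlid();im=liftedlid('wrist')
"
```

```text
side disc circ [0.6053 0.0109 0.091 ] plane tilt [-0.0209  0.0008] z 0.12556278055614872 expect 0.12393674809810017 1841 [0.6044 0.0121 0.1094] 0.012661408918507073 [ 0.3799  1.5624 -2.1433]
wrist disc circ [0.6055 0.0133 0.0897] plane tilt [-0.024  -0.0026] z 0.12363916594256892 expect 0.12398614843135443 42344 [0.6044 0.0121 0.1095] 0.01299042647208191 [ 0.2065  0.8807 -3.1038]
```

>>> send_rows --motion '[0,0.005,0,0,0,0.004,0,0,0,0.002,0,0,0,0,0,0,0,0,0,0]'

```text
time: 30.35
position: [0.6043, 0.0121, 0.098]
tcp_rot: [0.649, -0.302, 0.288, -0.636]
ft_force: [0.1, -0.1, -2.8]
gripper_width: 0.0128
```

>>> send_rows --motion '[0,0.0015,0,0,0,0,0,0,0,0,0,0]'

```text
time: 30.72
position: [0.6045, 0.0121, 0.0966]
tcp_rot: [0.649, -0.302, 0.288, -0.636]
ft_force: [0.5, 1.0, -2.6]
gripper_width: 0.0129
```

>>> send_rows --motion '[0,0.0015,0,0,0,0,0,0,0,0,0,0]'

```text
time: 31.1
position: [0.6046, 0.0121, 0.0953]
tcp_rot: [0.649, -0.302, 0.289, -0.636]
ft_force: [-0.5, 0.4, -3.0]
gripper_width: 0.013
```

>>> send_rows --motion '[0,0.0015,0,0,0,0,0,0,0,0,0,0]'

```text
time: 31.48
position: [0.6046, 0.0121, 0.0948]
tcp_rot: [0.649, -0.302, 0.289, -0.636]
ft_force: [-1.1, 0.0, -1.8]
gripper_width: 0.0127
```

```bash
python3 -c "
from h import *
np.set_printoptions(precision=4,suppress=True)
liftedlid('wrist');print(force(4))
"
```

```text
wrist disc circ [0.6062 0.0128 0.09  ] plane tilt [-0.0162 -0.0019] z 0.10900872822619788 expect 0.10932619292224009 42323 [0.6046 0.0121 0.0948] 0.01271758066652048 [-1.0716  0.0463 -1.8105]
(array([-1.22, -0.35, -0.47]), array([0.6046, 0.0121, 0.0947]))
```

Contact on one side, and the lid is levelling. A little further, then release.

>>> send_rows --motion '[0,0.0015,0,0,0,0,0,0,0,0.001,0,0,0,0,0,0,0,0,0,0]'

```text
time: 32.35
position: [0.6043, 0.012, 0.094]
tcp_rot: [0.649, -0.302, 0.289, -0.636]
ft_force: [-3.3, -1.5, 3.0]
gripper_width: 0.0131
```

>>> send_rows --motion '[0,0,0,0,0,0,0,0,0,0,0,0,0,0,0,0,0,0,0,0,0,0,0,0]' --fingers 0

```text
time: 33.1
position: [0.6057, 0.0122, 0.0929]
tcp_rot: [0.648, -0.301, 0.289, -0.636]
ft_force: [0.1, -1.0, -0.4]
gripper_width: 0.0855
```

>>> send_rows --motion '[0,-0.02,0,0,0,-0.03,0,0,0,-0.03,0,0,0,-0.02,0,0,0,0,0,0,0,0,0,0]'

```text
time: 33.85
position: [0.6069, 0.013, 0.1942]
tcp_rot: [0.649, -0.302, 0.289, -0.636]
ft_force: [1.0, 0.1, -0.3]
gripper_width: 0.0853
```

```bash
cat >> h.py <<'E'
def seated(cam):
    if cam=="wrist": im,W=wcloud()
    else: im,d=eyes.camera(cam); W=cloud(cam,d)
    p=near(W,(.606,.0134),.089,.1,.125); A=np.c_[p[:,:2]-[.606,.0134],np.ones(len(p))]; m=np.ones(len(p),bool)
    for _ in range(4):
        c=np.linalg.lstsq(A[m],p[m,2],rcond=None)[0]; m=abs(A@c-p[:,2])<.003
    print(cam,"lid centre",np.array(circ(p[m])),"tilt",c[:2],"top z",c[2],"(want .108)",m.sum()); return im,W
E
python3 -c "
from h import *
np.set_printoptions(precision=4,suppress=True)
im,W=seated('wrist'); si,w=seated('side'); ti,t=seated('top')
for n,c in (('wrist',W),('side',w),('top',t)):
    p=near(c,(.475,.061),.025,.09,.11); 
    if len(p): print(n,'btn',p.mean(0),circ(p),len(p),np.median(p[:,2]))
cv2.imwrite('pics/l7.png',np.hstack([cv2.resize(im[:,64:448,::-1],(400,400)),cv2.resize(si[100:300,160:360,::-1],(400,400))]))
s=telemetry.observe(); print(s['position'],R.from_quat(s['tcp_rot']).as_matrix(),s['joint_positions'])
"
```

```text
wrist lid centre [0.606  0.0134 0.0891] tilt [-0.002  -0.0002] top z 0.10773791300029095 (want .108) 25537
side lid centre [0.6059 0.0135 0.089 ] tilt [0.0015 0.    ] top z 0.10966773545201779 (want .108) 1891
top lid centre [0.5941 0.0741 0.0621] tilt [-0.0086  0.009 ] top z 0.10703287713436219 (want .108) 309
wrist btn [0.4785 0.0617 0.0976] (0.4761219918727875, 0.06130080670118332, 0.024344535544514656) 1430 0.10027411873740283
side btn [0.4744 0.0547 0.0976] (0.47586098313331604, 0.05818969011306763, 0.023894306272268295) 179 0.09973660886591951
top btn [0.4743 0.0647 0.0985] (0.4748420715332031, 0.0633777529001236, 0.02407633513212204) 138 0.09976270695036338
[0.6069 0.013  0.194 ] [[ 0.6508 -0.0257  0.7588]
 [-0.7592 -0.0085  0.6508]
 [-0.0103 -0.9996 -0.0251]] [ 0.1532  0.359  -0.3229  1.6253  0.1246  1.2039  0.5105]
```

View pics/l7.png

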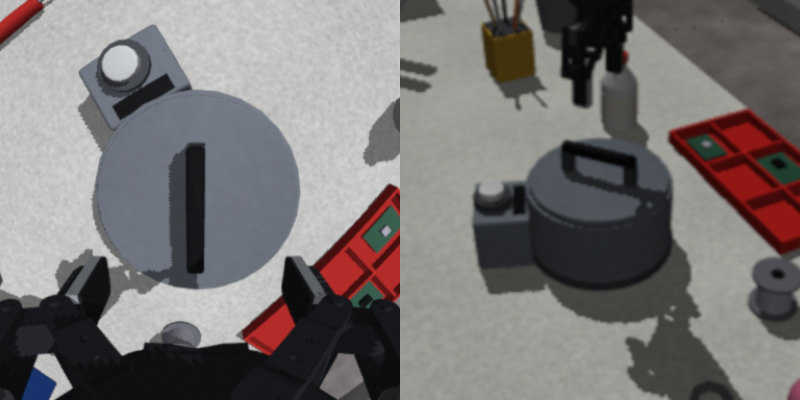

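Lid is flat and home (tilt about 0.1°, top at 0.108 m, centred); the button shows at (122,62) in the left panel. Next, shut the fingers and press it.

```bash
python3 -c "
from h import *
np.set_printoptions(precision=4,suppress=True)
im,W=wcloud(); b=im.min(-1)>140
m=b&(np.hypot(W[...,0]-.476,W[...,1]-.061)<.028)&(W[...,2]>.094); p=W[m]; print(circ(p),p.mean(0),len(p),np.percentile(p[:,2],[5,50,95]))
"
```

```text
(0.4765017032623291, 0.061687760055065155, 0.016272179782390594) [0.4771 0.0618 0.1009] 908 [0.0995 0.1009 0.1021]
```

>>> send_rows --motion '[-0.0304,0,-0.0168,0,-0.0304,0,-0.0168,0,-0.0304,0,-0.0168,0,-0.0304,0,-0.0168,0,0,0,0,0,0,0,0,0,0,0,0,0]' --fingers 1

```text
time: 34.92
position: [0.4724, 0.0619, 0.1932]
tcp_rot: [0.65, -0.304, 0.287, -0.635]
ft_force: [-1.7, 0.6, -0.7]
gripper_width: -0.0
```

```bash
python3 -c "
from h import *
np.set_printoptions(precision=4,suppress=True)
im,w=seated('side'); print(delta((.4762,.0612,.0708)),telemetry.observe()['gripper_width'])
m=near(w,telemetry.observe()['position'][:2],.03,.16,.3); print('tip z',np.sort(m[:,2])[:8])
"
```

```text
side lid centre [0.6061 0.0134 0.089 ] tilt [ 0.0007 -0.0011] top z 0.10965737237294575 (want .108) 1877
[0.0045 0.1223 0.006 ] -3.1909117144500783e-06
tip z [0.2227 0.224  0.2243 0.2244 0.2249 0.2253 0.2254 0.2261]
```

>>> send_rows --motion '[0.003,0,0.003,0,0,0.03,0,0,0,0.03,0,0,0,0.03,0,0,0,0.015,0,0,0,0,0,0,0,0,0,0]'

```text
time: 35.85
position: [0.4801, 0.0599, 0.0865]
tcp_rot: [0.648, -0.304, 0.29, -0.636]
ft_force: [0.0, 0.5, -0.3]
gripper_width: -0.0
```

```bash
python3 -c "
from h import *
print(delta((.4765,.0617,.0708)),R.from_quat(telemetry.observe()['tcp_rot']).as_matrix().round(3))
"
```

```text
[-0.00356156  0.01575898 -0.00119902] [[ 0.647 -0.025  0.762]
 [-0.763 -0.007  0.647]
 [-0.011 -1.    -0.024]]
```

>>> send_rows --motion '[-0.003,0,-0.001,0,0,0,0,0,0,0.01,0,0,0,0.005,0,0,0,0,0,0]'

```text
time: 36.48
position: [0.479, 0.0619, 0.073]
tcp_rot: [0.647, -0.303, 0.292, -0.637]
ft_force: [1.2, 0.2, 0.5]
gripper_width: -0.0004
```

>>> send_rows --motion '[0,0.002,0,0,0,0.002,0,0,0,0.002,0,0,0,0.002,0,0]'

```text
time: 36.98
position: [0.4792, 0.0619, 0.0659]
tcp_rot: [0.647, -0.303, 0.292, -0.636]
ft_force: [-4.0, -0.2, 18.2]
gripper_width: 0.0001
```

>>> send_rows --motion '[0,0.001,0,0,0,0.001,0,0]'

```text
time: 37.22
position: [0.4792, 0.0619, 0.0661]
tcp_rot: [0.647, -0.303, 0.292, -0.636]
ft_force: [-3.2, -0.7, 11.2]
gripper_width: -0.0002
```

```bash
python3 -c "
from h import *
np.set_printoptions(precision=4,suppress=True)
im,d=eyes.camera('side'); W=cloud('side',d)
m=(im.min(-1)>90)&(np.hypot(W[...,0]-.4765,W[...,1]-.0617)<.022)&(W[...,2]>.07)&(W[...,2]<.12); p=W[m]; print(len(p),np.sort(p[:,2]))
s=telemetry.observe(); print(s['position'],s['ft_force'])
cv2.imwrite('pics/b8.png',cv2.resize(im[150:230,170:250,::-1],(480,480),interpolation=cv2.INTER_CUBIC))
"
```

```text
23 [0.0896 0.0917 0.0924 0.0924 0.0935 0.0943 0.0944 0.0945 0.0946 0.0947
 0.0948 0.0949 0.0951 0.0952 0.0955 0.0955 0.0959 0.096  0.0966 0.0976
 0.0977 0.1181 0.1192]
[0.4792 0.0619 0.066 ] [-3.6259  0.0184 11.7827]
```

View pics/b8.png

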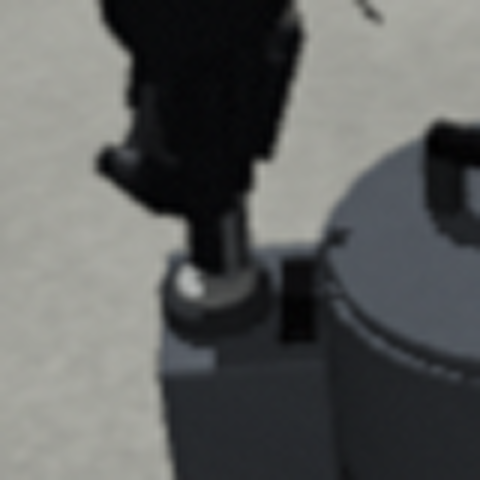

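The fingertips hold the button down at (220,285) inside its collar. Its top went from 0.1017 to about 0.095 m and is on a hard stop (12–18 N without further travel), so it is fully down. Release and retreat.

>>> send_rows --motion '[0,-0.005,0,0,0,-0.02,0,0,0,-0.03,0,0,0,-0.04,0,0,0,-0.03,0,0,0,0,0,0,0,0,0,0]'

```text
time: 38.15
position: [0.4805, 0.0624, 0.1922]
tcp_rot: [0.648, -0.303, 0.291, -0.636]
ft_force: [-0.8, -0.5, -1.0]
gripper_width: -0.0002
```

```bash
python3 -c "
from h import *
np.set_printoptions(precision=4,suppress=True)
i,W=seated('wrist'); si,w=seated('side')
for n,c,im in (('wrist',W,i),('side',w,si)):
    m=(im.min(-1)>100)&(np.hypot(c[...,0]-.4765,c[...,1]-.0617)<.018)&(c[...,2]>.085)&(c[...,2]<.11); print(n,'btn top',np.median(c[m][:,2]) if m.any() else None,m.sum())
p=near(w,(.4515,-.3285),.045,.018,.1); print('small',sphere(p,.02))
for n in('bottle','spool','large_ball'): print(n,[(round(r['conf'],2),r['location']) for r in eyes.boxes_of(n,'side')])
s=telemetry.observe(); print(s['time'],s['position'],s['ft_force'])
"
```

```text
wrist lid centre [0.6054 0.0177 0.0871] tilt [-0.0015 -0.0006] top z 0.10750136045412156 (want .108) 6099
side lid centre [0.6059 0.0131 0.089 ] tilt [ 0.0025 -0.    ] top z 0.10971553009715496 (want .108) 1881
wrist btn top 0.10062331080078282 1024
side btn top 0.10210216659072502 80
small (array([ 0.4516, -0.3285,  0.0233]), np.float64(0.0009017076638479596), 362)
bottle [(0.82, [271.6, 148.9]), (0.17, [204.8, 195.9])]
spool [(0.75, [346.0, 240.1])]
large_ball [(0.68, [364.9, 301.4])]
38.4 [0.4806 0.0626 0.1922] [-0.1854 -0.0985 -0.0076]
```

```bash
python3 -c "
from rig import workorder; print(workorder.close_job())"
```

```text
the job is handed in; nothing more can be done
None
```

The job is done and was handed in at 38.4 s on the robot clock, under the 66 s limit.

**What I did**
- I lowered the larger black ball onto the ring seat in sub-millimetre steps until the seat took its weight, pressing about 2 N at most. Then I opened the fingers.
- I set the lid in the well's mouth, then pressed the start button to its hard stop (12–18 N) and let go.

**Last checks**
- **Ball:** with the lid still off, it sat centred at (0.606, 0.013, 0.054), within 1 mm of the height expected for a ball on the seat.
- **Lid:** it is centred and level to about 0.1°. Its top is at 0.1075–0.110 m against 0.108 m expected.
- **Button:** it went down about 7 mm and came back to 0.1006 m (wrist camera) and 0.102 m (side camera), its starting height.
- **Bystanders:** the small ball had not moved. The bottle and spool were found again within 2 and 5 pixels of their first positions, which I put down to detector scatter and did not measure further.

**What went wrong or disagreed**
- **Missed grasp:** the first grasp closed lightly on top of the ball. The real fingertips stand about 41 mm farther back than the stated tool frame says. I measured that offset with the side camera and used it from then on; the ball had not moved.
- **Joint limit:** while I was turning for the lid, joint 7 came to -2.93 against its limit of -2.94. I switched to the equivalent grasp half a turn back.
- **Tool tilt:** the tool drifted about 1.5° off vertical along the way, so the lid touched one side first and levelled as it settled.
- **Camera heights:** the side camera reads heights about 1.7 mm higher than the wrist camera.

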